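# Find the loaded part box by its weight and dock it

## Robot

A 6-joint arm with a two-finger parallel gripper is mounted at the origin on the work surface. World frame = base frame: x ahead of the robot, y to its left, z up, the work surface at z = 0. Lengths are in m, angles in rad, forces in N, time in s.
With the tool pointing down it reaches from about 0.325 to 0.9 m from the base axis. Payload 6.1 kg.
Tool frame: the origin (TCP) lies on the mounting face of the last link; the fingertips stand 182 mm ahead of it and the grasp point (between the pads) lies robot.grip_point_offset ahead of it (robot.grip_point_offset is the distance from the TCP to the grasp point, in m); z points along the fingers, y is the line along which they close (so a half turn about z gives the same grasp; the last joint's range is limited). The gripper opens to 87 mm and grips with 3 to 60 N. Pads are 19 mm wide; open, the fingers measure 117 mm over their backs; the gripper's body (75 mm by 190 mm) begins 51 mm behind the grasp point.
Start: joints at [-1.319, 0.22, 1.526, -0, 1.395, -0.126], TCP at [0.231, -0.581, 0.405] pointing down, gripper open.
Joint ranges: [-2.98, 2.98], [-0.91, 2.08], [0.09, 2.57], [-1.24, 4.39], [0.2, 2.65], [-2.68, 2.68]. Speed limits (rad/s): [2.57, 2.57, 3.01, 3.14, 3.14, 3.14].

## Interface

Orientations are given as [roll, pitch, yaw] about the fixed x, y, z axes, in that order (R = Rz(yaw) Ry(pitch) Rx(roll)).
In Python, from workcell import robot gives the robot as it stands.
- The arm moves only by the tool step_arm, never from a script. Its argument "commands" is text: rows parted by semicolons, each of 7 numbers parted by spaces: the opening, from 0 (shut) to 1 (fully open), then the shift along the tool's x, y, z in cm, then the turn, a rotation vector about the tool's x, y, z in degrees. In form: gripper dx dy dz ax ay az; .... A call has 1 to 8 rows; each row shifts and turns the commanded pose from where the row before left it, along the tool's axes as they then stand; what a row does not reach is not made up. A row lasts 1/10 s, in which the tool goes at most 50 mm and 8.59 degrees, less where a joint would pass 70% of its speed; a pose out of reach is approached as far as the arm can. A call with a gripper value outside its range is refused whole. The fingers move at their own pace and stop on an object; "force" is the grip in N (left out, the last holds). Time passes only in rows, so rows that do not move let the fingers close. It gives the time, the measured TCP pose, the force, the opening and the grip force at its end, in the units of the state.
- robot.get_state(): the state, without advancing time (a new reading comes with each control period).
- robot.capture(name): name is "scene" or "top" or "wrist"; returns a dict with "pixels" (384x512x3 uint8, red, green, blue), "depth" (384x512 float32, m along the optical axis (not along the pixel's ray), 0 where there is no reading), "mtx" (3x3 intrinsics, pixels), "T" (4x4, takes a point from camera to world coordinates); the wrist camera has in their place "hand_eye" (4x4, takes a point from camera to tool coordinates, whose origin is the TCP and whose axes are the flange's). Camera axes: x right, y down, z forward; pixel columns grow to the right and rows downward; lengths in m; the calibration is good to about 2 mm. A picture is of the moment at which its call begins: read the wrist's pose just before it.
- robot.hand_in(): hands the job in; it is judged then, once.
The state is a dict: "clock": time; "qpos": joint angles; "qd": joint speeds; "effort": joint torques, N m; "ee_pos": TCP position; "orientation": TCP orientation; "force": force on the tool from outside, world axes, zero at the start; "torque": the same for the moment, N m; "opening": opening from 0.0 (shut) to 1.0 (fully open); "grip_force": force on a finger pad.
Only numpy, scipy, OpenCV 4.12 (cv2) and the standard library are available. Lean on these libraries where they do the work, as an engineer would, in place of code of your own. Each camera call takes 0.05 s, during which the arm holds its last target. There are 200 camera calls.

## Task

One of the three grey part boxes on the bench still has a steel blank in it; the other two are empty. Find it by lifting the handle end of a box slightly, with its far end staying on the bench, and feeling the weight; then slide the heavy box along the bench, never lifting it clear or pressing it down hard, gently into the dock until its far end is fully home against the stop. Let go, and leave the two light boxes and the other things standing where they are.

Things in the scene. Friction and masses are not known exactly. Their poses are not given: they have to be found in the camera images.
- box_a: one of three identical shut grey metal boxes, 130 long (x) x 90 wide (y) x 36 high plus handle; loose. Origin: centre of underside; +x points along it away from the handle end, z up. One box (it varies, unseen) weighs 0.78 to 0.98 kg in all, the other two 0.29 to 0.37 kg. Centre of mass within 5 mm of the middle; lifted with the far end on the bench, the handle carries about 57 % of the weight
- box_a_handle (a point): middle of the handle of box_a: a fixed round steel bar, diameter 10, lying across the box (along its y) 50 from its middle (box x = -50), axis 58 above the underside; 56 clear between its two uprights, 17 clear between bar and lid. Gripped lightly (about 10 N) the box can turn about the bar
- box_a_near (a point): lower edge of the handle end of box_a, mid-width (box x = -65)
- box_a_far (a point): lower edge of the far end of box_a, mid-width (box x = +65)
- box_b: one of three identical shut grey metal boxes, 130 long (x) x 90 wide (y) x 36 high plus handle; loose. Origin: centre of underside; +x points along it away from the handle end, z up. One box (it varies, unseen) weighs 0.78 to 0.98 kg in all, the other two 0.29 to 0.37 kg. Centre of mass within 5 mm of the middle; lifted with the far end on the bench, the handle carries about 57 % of the weight
- box_b_handle (a point): middle of the handle of box_b: a fixed round steel bar, diameter 10, lying across the box (along its y) 50 from its middle (box x = -50), axis 58 above the underside; 56 clear between its two uprights, 17 clear between bar and lid. Gripped lightly (about 10 N) the box can turn about the bar
- box_b_near (a point): lower edge of the handle end of box_b, mid-width (box x = -65)
- box_b_far (a point): lower edge of the far end of box_b, mid-width (box x = +65)
- box_c: one of three identical shut grey metal boxes, 130 long (x) x 90 wide (y) x 36 high plus handle; loose. Origin: centre of underside; +x points along it away from the handle end, z up. One box (it varies, unseen) weighs 0.78 to 0.98 kg in all, the other two 0.29 to 0.37 kg. Centre of mass within 5 mm of the middle; lifted with the far end on the bench, the handle carries about 57 % of the weight
- box_c_handle (a point): middle of the handle of box_c: a fixed round steel bar, diameter 10, lying across the box (along its y) 50 from its middle (box x = -50), axis 58 above the underside; 56 clear between its two uprights, 17 clear between bar and lid. Gripped lightly (about 10 N) the box can turn about the bar
- box_c_near (a point): lower edge of the handle end of box_c, mid-width (box x = -65)
- box_c_far (a point): lower edge of the far end of box_c, mid-width (box x = +65)
- dock: steel dock fixed to the bench, 28 high, no floor: two rails along its x, 100 apart, x = -20 to +65, a back stop with its face at x = +65, and a flared mouth (to x = -50, about 128 wide, 150 over all) facing the robot. Origin on the bench under the middle of a docked box. Home: box headed as the dock, far end on the stop, handle at dock x = -50
- table: the white workbench, top at height 0; a box slides on it with friction 0.45 to 0.75 of its weight
- jar: bystander: small white jar with a green cap, 56 across, 65 high; origin under its centre
- post: bystander: steel post on a round foot 52 across, 110 high; origin under its centre
- wrench: bystander: wrench lying on the bench; origin at its underside
There are look-alikes about, which are no part of the job. Leave any blue look-alike of the box_c alone. What is shaped like the box_a but orange is not meant.

How it is judged:
By the outcome, as a careful person would: the job done as asked, in the order asked, and still so for the second after the job is handed in, with the robot touching nothing.
It also fails if it takes over 72 s, if anything falls off the work surface, if the arm or the gripper's body presses on something with over 40 N, if the wrist force passes 120 N, or if a joint passes its speed limit or range.

## Working session

There is one attempt and no reset: what is moved stays moved. The work goes in short steps, Python scripts to look and compute and a tool call to move; the robot and the scene stay as the last step left them, time stands still between calls to the robot, and variables do not carry over. Pictures are saved under pics/ and viewed, at most 10 in all, crops included, and the job is handed in when it is done.

Besides the shell and the picture viewer there is one more tool, called after "Call:" in YAML: its name, and indented under it one key for each argument. step_arm: Moves the arm, as the interface text tells. Its arguments: {"type":"object","properties":{"commands":{"type":"string"},"force":{"type":"number"}},"required":["commands"]}

```bash
ls; mkdir -p pics; python3 - <<'E'
from workcell import robot
import cv2,numpy as np
print(robot.grip_point_offset, robot.get_state())
for n in("top","scene"):
    c=robot.capture(n); np.savez(n+"0.npz",**c); cv2.imwrite(f"pics/{n}0.png",c["pixels"][:,:,::-1]); print(c["T"].round(3).tolist(),c["mtx"].round(1).tolist())
E
```

```text
pics
0.1635 {'clock': 0.0, 'qpos': array([-1.31909111e+00,  2.21259521e-01,  1.52763430e+00, -1.28783866e-06,
        1.39467219e+00, -1.26111360e-01]), 'qd': array([-0.00178173,  0.00114523,  0.00019705, -0.00116404, -0.00046691,
        0.00152904]), 'effort': array([-7.98510737e-04, -4.94606245e+01, -3.87380970e+01,  6.98523433e-02,
        5.71445818e-02, -1.41308356e-04]), 'ee_pos': array([ 0.23047943, -0.58066112,  0.40360393]), 'orientation': array([-3.13963481e+00, -2.46946259e-04,  3.77816563e-01]), 'force': array([-0.11296199, -0.74323735,  0.15795886]), 'torque': array([-0.00087054,  0.03682585,  0.02966185]), 'grip_force': 0.0, 'opening': 0.9965181562227557}
[[-0.018, -0.995, 0.095, 0.384], [-1.0, 0.02, 0.02, -0.032], [-0.022, -0.095, -0.995, 1.623], [0.0, 0.0, 0.0, 1.0]] [[423.6, 0.0, 257.9], [0.0, 423.6, 186.8], [0.0, 0.0, 1.0]]
[[0.655, 0.56, -0.508, 1.183], [0.756, -0.473, 0.453, -0.611], [0.013, -0.681, -0.733, 1.006], [0.0, 0.0, 0.0, 1.0]] [[400.2, 0.0, 256.0], [0.0, 400.2, 192.6], [0.0, 0.0, 1.0]]
```

View pics/top0.png

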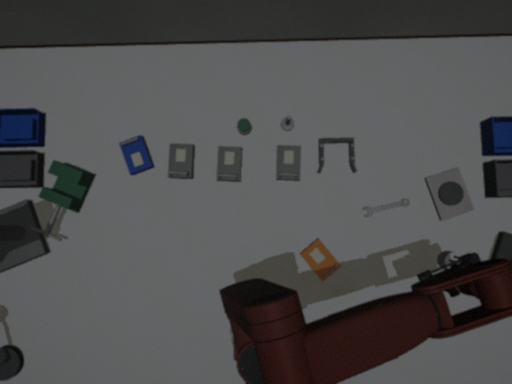

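View pics/scene0.png

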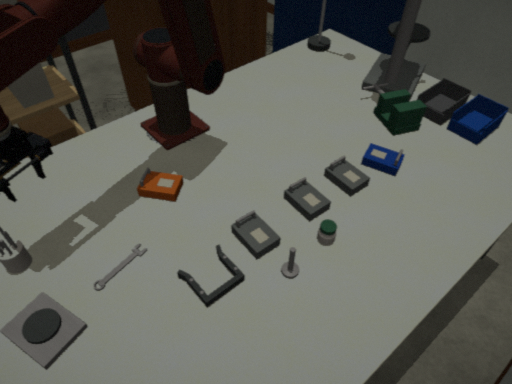

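The top view shows three grey boxes at (181,160), (229,163) and (288,162), with their handles toward the robot. The dock is at (336,155) with its mouth toward the robot. The jar is at (244,127), the post at (288,123) and the wrench at (386,207).

Things that could be mistaken for a box: the blue box at (137,155) and the orange one at (320,258), neither of which is meant. The dark bins at the left and right edges don't match. I choose the three grey boxes.

```bash
cat > h.py <<'E'
import numpy as np,cv2
def world(c,T=None):
    T=c["T"] if T is None else T
    d=c["depth"]; K=c["mtx"]; v,u=np.mgrid[:d.shape[0],:d.shape[1]]
    P=np.stack([(u-K[0,2])/K[0,0]*d,(v-K[1,2])/K[1,1]*d,d],-1)
    return P@T[:3,:3].T+T[:3,3]
def ray(c,uv,z,T=None):
    T=c["T"] if T is None else T
    p=np.c_[np.atleast_2d(uv),np.ones(len(np.atleast_2d(uv)))]@np.linalg.inv(c["mtx"]).T@T[:3,:3].T
    return T[:3,3]+p*((z-T[2,3])/p[:,2])[:,None]
E
python3 - <<'E'
import numpy as np,cv2
from h import *
c=np.load("top0.npz"); W=world(c)
print("table z",np.median(W[200:230,100:200,2]))
img=c["pixels"]
m=((W[...,2]>0.02)&(W[...,2]<0.15)).astype(np.uint8)
m[:95]=0;m[230:]=0;m[:,:105]=0;m[:,420:]=0
n,l,s,ce=cv2.connectedComponentsWithStats(m)
for i in range(1,n):
    if s[i,4]<30: continue
    P=W[l==i]; lid=P[(P[:,2]>.028)&(P[:,2]<.044)] 
    if len(lid)<20: lid=P
    r=cv2.minAreaRect((lid[:,:2]*1000).astype(np.float32))
    print(s[i],ce[i].round(),"zmax",P[:,2].max().round(3),"rect",np.round(r[0],1),np.round(r[1],1),round(r[2],1),"hi",P[P[:,2]>.048][:,:2].mean(0).round(3) if (P[:,2]>.048).any() else "")
cv2.imwrite("pics/crop.png",cv2.resize(np.clip(img[90:210,110:420,::-1].astype(float)*1.6,0,255).astype(np.uint8),None,fx=2.5,fy=2.5,interpolation=cv2.INTER_CUBIC))
E
```

```text
table z 1.1322024975224387e-05
[285 115   6  10  40] [287. 119.] zmax 0.116 rect [ 782.1 -115.4] [15.3 15. ] 87.2 hi [ 0.78  -0.115]
[237 118  14  16 184] [243. 125.] zmax 0.074 rect [759.7  45.7] [27.1 53.4] 21.5 hi [0.77  0.051]
[119 134  34  41 840] [135. 154.] zmax 0.071 rect [671.7 467.4] [133.3  91.4] 20.1 hi [0.718 0.484]
[317 137  40  35 396] [337. 150.] zmax 0.038 rect [ 655.7 -298.9] [126.3 142.4] 0.6 hi 
[167 143  26  35 835] [180. 160.] zmax 0.068 rect [644.3 295. ] [ 92.3 131. ] 88.3 hi [0.596 0.297]
[276 145  25  35 827] [288. 162.] zmax 0.07 rect [ 629.3 -114.8] [ 90.2 132.1] 86.9 hi [ 0.579 -0.111]
[216 146  26  35 826] [228. 163.] zmax 0.068 rect [629.5 110.6] [ 90.8 131.4] 86.4 hi [0.58  0.114]
```

View pics/crop.png

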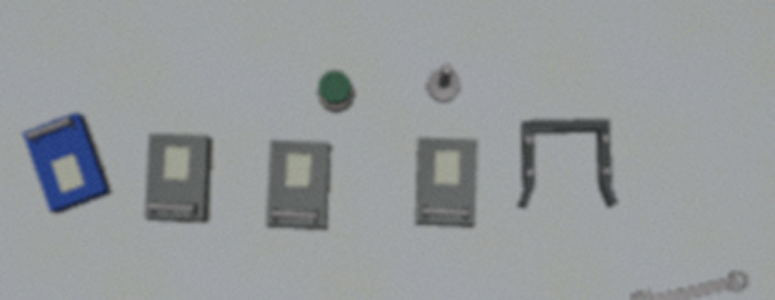

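The crop confirms the three plain grey boxes, with handle bars at their lower ends, and the dock mouth pointing down toward the robot. I'm turning the tool so it closes along world x, then moving closer.

Call:
step_arm:
  commands: "0.6 0 0 0 0 0 -8.2;0.6 0 0 0 0 0 -8.2;0.6 0 0 0 0 0 -8.2;0.6 0 0 0 0 0 -8.2;0.6 0 0 0 0 0 -8.2;0.6 0 0 0 0 0 -8.2;0.6 0 0 0 0 0 -8.2;0.6 0 0 0 0 0 -8.2"
  force: 10

```text
clock: 0.9
ee_pos: [0.2305, -0.5808, 0.4041]
orientation: [-3.141, -0.001, 1.529]
force: [-0.3, 0.6, -0.3]
opening: 0.602
grip_force: 0.0
```

Call:
step_arm:
  commands: "0.6 3.7 2.7 0 0 0 0;0.6 3.7 2.7 0 0 0 0;0.6 3.7 2.7 0 0 0 0;0.6 3.7 2.7 0 0 0 0;0.6 3.7 2.7 0 0 0 0;0.6 3.7 2.7 0 0 0 0;0.6 3.7 2.7 0 0 0 0;0.6 3.7 2.7 0 0 0 0"

```text
clock: 1.7
ee_pos: [0.4613, -0.2939, 0.4044]
orientation: [-3.141, -0.0, 1.523]
force: [0.2, -0.8, -0.7]
opening: 0.601
grip_force: 0.0
```

Call:
step_arm:
  commands: "0.6 3.7 2.7 0 0 0 0;0.6 2.3 2.1 0 0 0 0;0.6 0 0 0 0 0 0;0.6 0 0 0 0 0 0"

```text
clock: 2.1
ee_pos: [0.5115, -0.2375, 0.4042]
orientation: [-3.14, -0.0, 1.525]
force: [-0.2, -0.2, -0.5]
opening: 0.603
grip_force: 0.0
```

```bash
cat >> h.py <<'E'
from scipy.spatial.transform import Rotation as Ro
def tcp(s):
    T=np.eye(4);T[:3,:3]=Ro.from_euler("xyz",s["orientation"]).as_matrix();T[:3,3]=s["ee_pos"];return T
def grab(robot):
    s=robot.get_state(); c=dict(robot.capture("wrist")); c["T"]=tcp(s)@c["hand_eye"]; return s,c
E
python3 - <<'E'
from workcell import robot
from h import *
s,c=grab(robot); np.savez("w1.npz",**c); cv2.imwrite("pics/w1.png",c["pixels"][:,:,::-1])
print(s["clock"],s["ee_pos"],s["orientation"],s["qpos"]); print(c["hand_eye"].round(3))
W=world(c); print(np.nanmin(W.reshape(-1,3),0),W[0,0],W[0,-1],W[-1,0],W[-1,-1])
E
```

```text
2.1 [ 0.51145033 -0.23749476  0.40420516] [-3.14038288e+00 -9.66912946e-05  1.52464078e+00] [-5.74417685e-01  7.59079036e-02  1.68858903e+00 -5.36170869e-04
  1.37818935e+00 -5.28159281e-01]
[[-0.    -0.952 -0.305  0.084]
 [ 1.    -0.001  0.001 -0.001]
 [-0.001 -0.305  0.952  0.018]
 [ 0.     0.     0.     1.   ]]
[ 0.1652243  -0.51606312 -0.00206893] [ 0.26725014 -0.05880489  0.00060424] [ 0.78358629 -0.08304786  0.00158146] [ 0.46124046 -0.20862369  0.3321933 ] [ 0.56625691 -0.21446264  0.33125741]
```

View pics/w1.png

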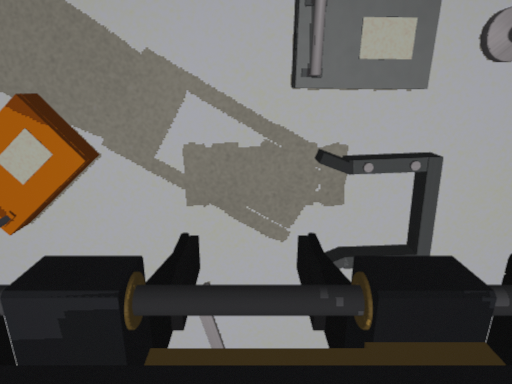

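The wrist view (image right = +x, up = +y) shows the dock at (380,200) with its stop on the right, the near box at (365,40) with its bar at (318,35), and the orange box on the left. I'll measure the dock and box from this depth image.

```bash
cat >> h.py <<'E'
def boxpose(W,yr,xr=(.3,.9)):
    "lid rect centre, yaw deg, and handle-bar mean"
    m=(W[...,1]>yr[0])&(W[...,1]<yr[1])&(W[...,0]>xr[0])&(W[...,0]<xr[1])
    L=W[m&(abs(W[...,2]-.036)<.004)]; B=W[m&(W[...,2]>.057)&(W[...,2]<.072)]
    return L,B
E
python3 - <<'E'
from h import *
c=np.load("w1.npz"); W=world(c)
D=W[(W[...,2]>.022)&(W[...,2]<.034)&(W[...,1]<-.19)&(W[...,0]>.57)&(W[...,0]<.76)]
print(len(D),D.min(0),D.max(0))
# left rail: x bins, y edges
for x in np.arange(.6,.74,.01):
    s=D[(abs(D[:,0]-x)<.004)]; l=s[s[:,1]>-.29]; r=s[s[:,1]<-.31]
    print(x.round(3),*[np.percentile(q[:,1],[1,99]).round(4) if len(q)>5 else None for q in (l,r)],len(s))
for y in np.arange(-.36,-.23,.01):
    s=D[(abs(D[:,1]-y)<.004)&(D[:,0]>.68)]
    if len(s)>5: print("stop",y.round(3),np.percentile(s[:,0],[1,99]).round(4))
L,B=boxpose(W,(-.2,-.05)); print("bar",len(B),B.mean(0),B.min(0),B.max(0)); print("lid",L.min(0),L.max(0))
O=W[(W[...,0]<.5)&(W[...,1]<-.1)&(W[...,2]<.08)&(W[...,2]>.02)]; print("orange",O.min(0),O.max(0))
E
```

```text
3667 [ 0.58673151 -0.36591462  0.02201961] [ 0.71982432 -0.22466494  0.03396629]
0.6 [-0.2417 -0.2272] None 93
0.61 [-0.2457 -0.2313] [-0.365  -0.3513] 159
0.62 [-0.2484 -0.2334] [-0.3656 -0.3489] 220
0.63 [-0.2492 -0.2335] [-0.3638 -0.3486] 166
0.64 [-0.2497 -0.2333] [-0.3501 -0.3489] 99
0.65 [-0.2489 -0.2335] [-0.3504 -0.3488] 131
0.66 [-0.2495 -0.2337] [-0.3505 -0.3494] 135
0.67 [-0.2498 -0.2338] [-0.3504 -0.3489] 141
0.68 [-0.2492 -0.2338] [-0.3507 -0.3491] 144
0.69 [-0.2496 -0.2338] [-0.3508 -0.3491] 107
0.7 [-0.2891 -0.2341] [-0.3505 -0.3106] 495
0.71 [-0.2891 -0.2341] [-0.3508 -0.3106] 715
0.72 [-0.2892 -0.2343] [-0.3513 -0.3108] 228
0.73 None None 0
0.74 None None 0
stop -0.35 [0.6804 0.7178]
stop -0.34 [0.7019 0.7182]
stop -0.33 [0.7025 0.7181]
stop -0.32 [0.7022 0.7183]
stop -0.31 [0.7026 0.7187]
stop -0.3 [0.7025 0.7184]
stop -0.29 [0.7027 0.7185]
stop -0.28 [0.7026 0.7188]
stop -0.27 [0.7026 0.7186]
stop -0.26 [0.7028 0.7184]
stop -0.25 [0.6807 0.719 ]
stop -0.24 [0.6807 0.7187]
bar 848 [ 0.5766365  -0.11551753  0.06356427] [ 0.57067856 -0.14604314  0.0574136 ] [ 0.58384254 -0.08569671  0.06699563]
lid [ 0.30001499 -0.19993592  0.0320108 ] [ 0.69402424 -0.079614    0.03999903]
orange [ 0.23030806 -0.30097008  0.02000284] [ 0.33959763 -0.14935394  0.05564398]
```

The dock centreline is at y≈-0.299 with heading ≈-0.45° and the stop face at x≈0.7025, so the home handle is at (0.5875,-0.2987). I'm moving over the first box (right, y≈-0.11).

Call:
step_arm:
  commands: "0.5 3.2 1.5 1 0 0 0;0.5 3.2 1.5 2 0 0 0;0.5 3.2 1.5 3 0 0 0;0.5 3.2 1.5 3 0 0 0;0.5 0 0 1 0 0 0;0.5 0 0 0 0 0 0"

```text
clock: 2.75
ee_pos: [0.5762, -0.1135, 0.3022]
orientation: [-3.137, -0.001, 1.523]
force: [0.0, -0.6, -0.5]
opening: 0.501
grip_force: 0.0
```

```bash
cat > bar.py <<'E'
import sys
from workcell import robot
from h import *
# bar pose near the given y range -> remaining grasp delta in tool axes (cm, deg)
y0=float(sys.argv[1]); s,c=grab(robot); W=world(c); T=tcp(s)
if len(sys.argv)>2: cv2.imwrite(sys.argv[2],c["pixels"][:,:,::-1])
L,B=boxpose(W,(y0-.06,y0+.06),(.4,.75))
g=T[:3,3]+T[:3,2]*robot.grip_point_offset
B=B[(abs(B[:,0]-np.median(B[:,0]))<.012)]
top=B[B[:,2]>np.percentile(B[:,2],50)]
k=np.polyfit(top[:,1],top[:,0],1)
L=L[L[:,0]>np.median(B[:,0])-.03]
r=cv2.minAreaRect((L[:,:2]*1000).astype(np.float32))
mid=np.array([np.polyval(k,(B[:,1].min()+B[:,1].max())/2),(B[:,1].min()+B[:,1].max())/2,.0590])
print("bar mid",mid.round(4),"n",len(B),"y",B[:,1].min().round(4),B[:,1].max().round(4),"ztop",np.percentile(B[:,2],97).round(4),"yaw deg",-np.degrees(np.arctan(k[0])).round(2),"lid",np.round(r[0],1),np.round(r[1],1),round(r[2],2))
print("grasp",g.round(4),"tool yaw-90",np.degrees(s["orientation"][2])-90,"delta tool cm",(T[:3,:3].T@(mid-g)*100).round(2),"clock",s["clock"])
E
python3 bar.py -.112 pics/w2.png
```

```text
bar mid [ 0.5775 -0.1122  0.059 ] n 1287 y -0.1463 -0.0781 ztop 0.0654 yaw deg -3.26 lid [ 627.3 -115.1] [ 91.1 131. ] 86.9
grasp [ 0.5754 -0.1134  0.1387] tool yaw-90 -2.7547549315605124 delta tool cm [0.12 0.24 7.97] clock 2.75
```

View pics/w2.png

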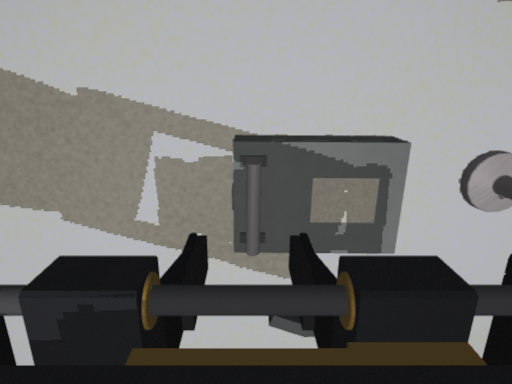

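Both ends of the bar at (253,205) are visible and it lies between the fingers. I'll descend and grip lightly.

Call:
step_arm:
  commands: "0.5 0.1 0.2 2 0 0 0.5;0.5 0 0 2 0 0 0;0.5 0 0 2 0 0 0;0.5 0 0 1.4 0 0 0;0.5 0 0 0.6 0 0 0;0.5 0 0 0 0 0 0"
  force: 10

```text
clock: 3.4
ee_pos: [0.5793, -0.113, 0.2247]
orientation: [-3.141, 0.0, 1.513]
force: [0.2, 0.1, 0.0]
opening: 0.498
grip_force: 0.0
```

Call:
step_arm:
  commands: "0 0 0 0 0 0 0;0 0 0 0 0 0 0;0 0 0 0 0 0 0;0 0 0 0 0 0 0;0 0 0 0 0 0 0;0 0 0 0 0 0 0"
  force: 10

```text
clock: 4.0
ee_pos: [0.5794, -0.112, 0.225]
orientation: [-3.141, 0.0, 1.514]
force: [-2.1, 0.7, 2.2]
opening: 0.11
grip_force: 10.0
```

Call:
step_arm:
  commands: "0 0 0.1 -0.2 0 0 0;0 0 0.1 -0.2 0 0 0;0 0 0.1 -0.2 0 0 0;0 0 0.1 -0.2 0 0 0;0 0 0 0 0 0 0;0 0 0 0 0 0 0"

```text
clock: 4.6
ee_pos: [0.5835, -0.1124, 0.2328]
orientation: [3.141, 0.0, 1.514]
force: [1.4, 0.1, -2.8]
opening: 0.115
grip_force: 10.0
```

Call:
step_arm:
  commands: "0 0 0 0 0 0 0"

```text
clock: 4.7
ee_pos: [0.5835, -0.1124, 0.2327]
orientation: [3.141, -0.0, 1.514]
force: [1.1, 0.3, -2.2]
opening: 0.11
grip_force: 10.0
```

Call:
step_arm:
  commands: "0 0 0 0 0 0 0"

```text
clock: 4.8
ee_pos: [0.5835, -0.1124, 0.2326]
orientation: [3.142, -0.0, 1.514]
force: [0.6, 0.2, -2.2]
opening: 0.107
grip_force: 10.0
```

About 2.2 N at the handle, so this is a light box (a heavy one would read 4.4–5.5 N). I'll set it back down, release it and go to the middle box.

Call:
step_arm:
  commands: "0 0 -0.1 0.2 0 0 0;0 0 -0.1 0.2 0 0 0;0 0 -0.1 0.2 0 0 0;0 0 -0.1 0.2 0 0 0;0 0 0 0 0 0 0;0.5 0 0 0 0 0 0;0.5 0 0 0 0 0 0;0.5 0 0 0 0 0 0"

```text
clock: 5.6
ee_pos: [0.5796, -0.1122, 0.2248]
orientation: [3.141, 0.0, 1.514]
force: [-0.5, 0.5, 0.3]
opening: 0.298
grip_force: 0.0
```

Call:
step_arm:
  commands: "0.5 0 0 -1 0 0 0;0.5 0 0 -3 0 0 0;0.5 0 0 -4 0 0 0;0.5 4 -0.2 0 0 0 0;0.5 4.5 -0.3 0 0 0 0;0.5 5 -0.3 0 0 0 0;0.5 5 -0.3 0 0 0 0;0.5 4 -0.2 0 0 0 0"

```text
clock: 6.4
ee_pos: [0.579, 0.1155, 0.3059]
orientation: [3.14, -0.001, 1.515]
force: [-1.2, -0.3, -0.5]
opening: 0.502
grip_force: 0.0
```

Call:
step_arm:
  commands: "0.5 0 0 0 0 0 0;0.5 0 0 0 0 0 0"

```text
clock: 6.6
ee_pos: [0.5792, 0.114, 0.3054]
orientation: [3.141, 0.0, 1.517]
force: [0.1, -0.2, -1.4]
opening: 0.501
grip_force: 0.0
```

```bash
python3 bar.py .113
```

```text
bar mid [0.5779 0.1134 0.059 ] n 1301 y 0.0793 0.1476 ztop 0.0654 yaw deg -3.51 lid [657.1 107.6] [ 93.7 191.5] 84.92
grasp [0.5793 0.114  0.1419] tool yaw-90 -3.1064048994471136 delta tool cm [-0.06 -0.14  8.29] clock 6.6
```

Call:
step_arm:
  commands: "0.5 0 -0.1 2 0 0 0.4;0.5 0 0 2 0 0 0;0.5 0 0 2 0 0 0;0.5 0 0 1.6 0 0 0;0.5 0 0 0.6 0 0 0;0.5 0 0 0 0 0 0"
  force: 10

```text
clock: 7.25
ee_pos: [0.578, 0.1123, 0.2218]
orientation: [-3.14, 0.0, 1.506]
force: [-0.7, 0.3, -0.2]
opening: 0.503
grip_force: 0.0
```

Call:
step_arm:
  commands: "0 0 0 0 0 0 0;0 0 0 0 0 0 0;0 0 0 0 0 0 0;0 0 0 0 0 0 0;0 0 0 0 0 0 0;0 0 0 0 0 0 0"
  force: 10

```text
clock: 7.85
ee_pos: [0.5784, 0.1132, 0.2231]
orientation: [3.141, -0.0, 1.507]
force: [0.7, -0.2, 1.9]
opening: 0.115
grip_force: 10.0
```

Call:
step_arm:
  commands: "0 0 0.1 -0.2 0 0 0;0 0 0.1 -0.2 0 0 0;0 0 0.1 -0.2 0 0 0;0 0 0.1 -0.2 0 0 0;0 0 0 0 0 0 0;0 0 0 0 0 0 0"

```text
clock: 8.45
ee_pos: [0.5822, 0.1128, 0.2307]
orientation: [-3.141, 0.0, 1.507]
force: [0.2, -0.3, -2.1]
opening: 0.108
grip_force: 10.0
```

Call:
step_arm:
  commands: "0 0 0 0 0 0 0"

```text
clock: 8.55
ee_pos: [0.5822, 0.1128, 0.2306]
orientation: [-3.141, -0.0, 1.507]
force: [0.3, 1.1, -2.0]
opening: 0.114
grip_force: 10.0
```

Call:
step_arm:
  commands: "0 0 0 0 0 0 0"

```text
clock: 8.65
ee_pos: [0.5822, 0.1129, 0.2306]
orientation: [-3.141, 0.0, 1.507]
force: [-0.1, -0.5, -2.2]
opening: 0.108
grip_force: 10.0
```

Also about 2.1 N, so light. Setting it down and going to the third box.

Call:
step_arm:
  commands: "0 0 -0.1 0.2 0 0 0;0 0 -0.1 0.2 0 0 0;0 0 -0.1 0.2 0 0 0;0 0 -0.1 0.2 0 0 0;0 0 0 0 0 0 0;0.5 0 0 0 0 0 0;0.5 0 0 0 0 0 0;0.5 0 0 0 0 0 0"

```text
clock: 9.45
ee_pos: [0.5784, 0.1131, 0.2228]
orientation: [3.141, -0.0, 1.507]
force: [-0.2, 0.9, 0.2]
opening: 0.297
grip_force: 0.0
```

Call:
step_arm:
  commands: "0.5 0 0 -1 0 0 0;0.5 0 0 -3 0 0 0;0.5 0 0 -4 0 0 0;0.5 4 0 0 0 0 -1.5;0.5 5 0.1 0 0 0 0;0.5 5 0.1 0 0 0 0;0.5 4.4 0 0 0 0 0;0.5 0 0 0 0 0 0"

```text
clock: 10.25
ee_pos: [0.5875, 0.3019, 0.3038]
orientation: [3.14, -0.003, 1.538]
force: [-0.4, -1.4, 0.1]
opening: 0.497
grip_force: 0.0
```

Call:
step_arm:
  commands: "0.5 0 0 0 0 0 0;0.5 0 0 0 0 0 0"

```text
clock: 10.45
ee_pos: [0.5883, 0.296, 0.3029]
orientation: [-3.142, 0.001, 1.533]
force: [0.6, 0.0, -0.5]
opening: 0.501
grip_force: 0.0
```

```bash
python3 bar.py .2965
```

```text
bar mid [0.5922 0.298  0.059 ] n 1307 y 0.2639 0.3321 ztop 0.0655 yaw deg -2.86 lid [642.1 295.4] [ 90.7 132.3] 87.21
grasp [0.5883 0.2959 0.1394] tool yaw-90 -2.1763910622680385 delta tool cm [0.23 0.38 8.04] clock 10.45
```

Call:
step_arm:
  commands: "0.5 0.2 0.4 2 0 0 0.7;0.5 0 0 2 0 0 0;0.5 0 0 2 0 0 0;0.5 0 0 1.5 0 0 0;0.5 0 0 0.5 0 0 0;0.5 0 0 0 0 0 0"
  force: 10

```text
clock: 11.1
ee_pos: [0.5922, 0.2979, 0.222]
orientation: [-3.14, 0.001, 1.52]
force: [0.5, 1.0, 0.6]
opening: 0.502
grip_force: 0.0
```

Call:
step_arm:
  commands: "0 0 0 0 0 0 0;0 0 0 0 0 0 0;0 0 0 0 0 0 0;0 0 0 0 0 0 0;0 0 0 0 0 0 0;0 0 0 0 0 0 0"
  force: 12

```text
clock: 11.7
ee_pos: [0.5926, 0.2988, 0.2231]
orientation: [3.14, -0.0, 1.521]
force: [0.7, -0.1, 1.4]
opening: 0.106
grip_force: 12.0
```

Call:
step_arm:
  commands: "0 0 0.1 -0.2 0 0 0;0 0 0.1 -0.2 0 0 0;0 0 0.1 -0.2 0 0 0;0 0 0.1 -0.2 0 0 0;0 0 0 0 0 0 0;0 0 0 0 0 0 0"

```text
clock: 12.3
ee_pos: [0.5962, 0.2984, 0.2306]
orientation: [-3.141, 0.0, 1.521]
force: [1.3, -0.1, -6.4]
opening: 0.105
grip_force: 12.0
```

Call:
step_arm:
  commands: "0 0 0 0 0 0 0"

```text
clock: 12.4
ee_pos: [0.5961, 0.2984, 0.2305]
orientation: [-3.141, 0.0, 1.521]
force: [-0.2, -0.4, -6.3]
opening: 0.108
grip_force: 12.0
```

Call:
step_arm:
  commands: "0 0 -0.1 0.2 0 0 0;0 0 -0.1 0.2 0 0 0;0 0 -0.1 0.2 0 0 0;0 0 -0.1 0.2 0 0 0;0 0 0 0 0 0 0;0 0 0 0 0 0 0"

```text
clock: 13.0
ee_pos: [0.5922, 0.2987, 0.2232]
orientation: [-3.142, -0.0, 1.521]
force: [-3.6, -1.5, 0.6]
opening: 0.111
grip_force: 12.0
```

About 6.3 N, so this is the heavy box. I'll grip it firmly and pull it back flat along its own axis, clear of the others.

Call:
step_arm:
  commands: "0 0 0 0 0 0 0;0 0 0 0 0 0 0;0 0 0 0 0 0 0;0 0 -0.4 0 0 0 0;0 0 -0.8 0 0 0 0;0 0 -1.2 0 0 0 0"
  force: 40

```text
clock: 13.6
ee_pos: [0.5689, 0.2998, 0.2232]
orientation: [3.138, -0.001, 1.52]
force: [4.4, -0.5, -1.7]
opening: 0.101
grip_force: 40.0
```

Call:
step_arm:
  commands: "0 0 -1.3 0 0 0 0;0 0 -1.3 0 0 0 0;0 0 -1.3 0 0 0 0;0 0 -1.3 0 0 0 0;0 0 -1.3 0 0 0 0;0 0 -1.3 0 0 0 0"

```text
clock: 14.2
ee_pos: [0.4897, 0.3039, 0.2232]
orientation: [3.14, -0.001, 1.521]
force: [4.7, -0.0, -1.7]
opening: 0.095
grip_force: 40.0
```

Call:
step_arm:
  commands: "0 0 -1.3 0 0 0 0;0 0 -1.3 0 0 0 0;0 0 -1.3 0 0 0 0;0 0 -1.3 0 0 0 0;0 0 -1.3 0 0 0 0;0 0 -0.8 0 0 0 0;0 -0.3 0 0 0 0 0;0 -0.6 0 0 0 0 0"

```text
clock: 15.0
ee_pos: [0.4162, 0.2995, 0.2232]
orientation: [-3.14, -0.003, 1.522]
force: [-0.4, 6.7, 1.9]
opening: 0.098
grip_force: 40.3
```

Call:
step_arm:
  commands: "0 -1 0.05 0 0 0 0;0 -1 0.05 0 0 0 0;0 -1 0.05 0 0 0 0;0 -1 0.05 0 0 0 0;0 0 0 0 0 0 0"

```text
clock: 15.5
ee_pos: [0.4168, 0.2581, 0.2231]
orientation: [-3.141, -0.0, 1.521]
force: [-0.9, 0.8, 4.9]
opening: 0.102
grip_force: 40.3
```

```bash
cat > lid.py <<'E'
import sys
from workcell import robot
from h import *
s,c=grab(robot); W=world(c); T=tcp(s); g=T[:3,3]+T[:3,2]*robot.grip_point_offset
# lid points by grasp point; exclude bar/fingers by the height band
q=(W-g)@T[:3,:3]   # tool axes
m=(abs(W[...,2]-.036)<.006)&(abs(q[...,0])<.08)&(q[...,1]>-.04)&(q[...,1]<.15)
L=W[m]; r=cv2.minAreaRect((L[:,:2]*1000).astype(np.float32))
e=r[2]-90 if r[1][0]<r[1][1] else r[2]
print("g",g.round(4),"tool yaw-90",np.degrees(s["orientation"][2]).round(2)-90,"lid c",np.round(r[0],1),np.round(r[1],1),"yaw",round(e,2),"F",s["force"].round(1),s["torque"].round(2),s["clock"])
if len(sys.argv)>1: cv2.imwrite(sys.argv[1],c["pixels"][:,:,::-1])
E
python3 lid.py
```

```text
g [0.4167 0.2582 0.0596] tool yaw-90 -2.8599999999999994 lid c [465.4 256.5] [ 91.3 131.9] yaw -0.87 F [-0.9  0.8  4.9] [0.07 0.03 0.35] 15.5
```

Call:
step_arm:
  commands: "0 -0.6 0.03 -0.05 0 0 0;0 -1.2 0.06 0 0 0 0;0 -1.2 0.06 0 0 0 0;0 -1.2 0.06 0 0 0 0;0 -1.2 0.06 0 0 0 0;0 -1.2 0.06 0 0 0 0;0 -1.2 0.06 0 0 0 0;0 -1.2 0.06 0 0 0 0"

```text
clock: 16.35
ee_pos: [0.4166, 0.1686, 0.2231]
orientation: [-3.14, -0.002, 1.521]
force: [0.3, 6.5, 1.3]
opening: 0.099
grip_force: 40.4
```

Call:
step_arm:
  commands: "0 -1.2 0.06 0 0 0 0;0 -1.2 0.06 0 0 0 0;0 -1.2 0.06 0 0 0 0;0 -1.2 0.06 0 0 0 0;0 -1.2 0.06 0 0 0 0;0 -1.2 0.06 0 0 0 0;0 -1.2 0.06 0 0 0 0;0 -1.2 0.06 0 0 0 0"

```text
clock: 17.15
ee_pos: [0.4167, 0.0726, 0.2231]
orientation: [-3.14, -0.002, 1.521]
force: [-0.1, 7.6, 3.4]
opening: 0.101
grip_force: 40.4
```

```bash
python3 lid.py
```

```text
g [0.4164 0.073  0.0596] tool yaw-90 -2.8499999999999943 lid c [480.5  72. ] [ 90.7 162.5] yaw -0.43 F [-0.1  7.6  3.4] [ 1.14 -0.13  0.3 ] 17.15
```

Call:
step_arm:
  commands: "0 -1.2 0.06 0 0 0 0;0 -1.2 0.06 0 0 0 0;0 -1.2 0.06 0 0 0 0;0 -1.2 0.06 0 0 0 0;0 -1.2 0.06 0 0 0 0;0 -1.2 0.06 0 0 0 0;0 -1.2 0.06 0 0 0 0;0 -1.2 0.06 0 0 0 0"

```text
clock: 18.0
ee_pos: [0.4167, -0.0232, 0.2231]
orientation: [-3.14, -0.003, 1.521]
force: [-0.6, 9.7, 5.3]
opening: 0.104
grip_force: 40.5
```

Call:
step_arm:
  commands: "0 -1.2 0.06 -0.02 0 0 0;0 -1.2 0.06 0 0 0 0;0 -1.2 0.06 0 0 0 0;0 -1.2 0.06 0 0 0 0;0 -1.2 0.06 0 0 0 0;0 -1.2 0.06 0 0 0 0;0 -1.2 0.06 0 0 0 0;0 -1.2 0.06 0 0 0 0"

```text
clock: 18.8
ee_pos: [0.4167, -0.1191, 0.2231]
orientation: [-3.139, -0.004, 1.521]
force: [0.9, 9.0, 6.7]
opening: 0.099
grip_force: 40.5
```

Call:
step_arm:
  commands: "0 -1.2 0.06 0 0 0 0;0 -1.2 0.06 0 0 0 0;0 -1.2 0.06 0 0 0 0;0 -1.2 0.06 0 0 0 0;0 -1.2 0.06 0 0 0 0;0 -1.2 0.06 0 0 0 0;0 -1.2 0.06 0 0 0 0;0 -1.2 0.06 0 0 0 0"

```text
clock: 19.6
ee_pos: [0.4169, -0.2148, 0.2231]
orientation: [-3.139, -0.005, 1.521]
force: [1.4, 9.8, 8.2]
opening: 0.1
grip_force: 40.6
```

```bash
python3 lid.py
```

```text
g [ 0.4165 -0.214   0.0596] tool yaw-90 -2.8299999999999983 lid c [ 465.3 -214.3] [ 90.  131.9] yaw -0.16 F [1.4 9.8 8.2] [ 1.56 -0.15  0.43] 19.6
```

Call:
step_arm:
  commands: "0 -1.2 0.06 -0.04 0 0 0;0 -1.2 0.06 0 0 0 0;0 -1.2 0.06 0 0 0 0;0 -1.2 0.06 0 0 0 0;0 -1.2 0.06 0 0 0 0;0 -1.2 0.06 0 0 0 0;0 -1.15 0.06 0 0 0 0;0 0 0 0 0 0 0"

```text
clock: 20.45
ee_pos: [0.4168, -0.2999, 0.2232]
orientation: [-3.14, -0.001, 1.521]
force: [0.3, -1.6, -0.1]
opening: 0.102
grip_force: 40.1
```

Call:
step_arm:
  commands: "0.3 0 0 0 0 0 0;0.3 0 0 0 0 0 0;0.3 0 0 -0.1 0 0 -2.4;0.3 0 0 0 0 0 0;0.3 0 0 0 0 0 0"

```text
clock: 20.95
ee_pos: [0.4171, -0.2996, 0.2248]
orientation: [-3.141, -0.0, 1.562]
force: [0.1, -1.1, -0.6]
opening: 0.296
grip_force: 0.0
```

```bash
python3 lid.py pics/w3.png
```

```text
g [ 0.4171 -0.2996  0.0613] tool yaw-90 -0.5100000000000051 lid c [ 465.3 -301.8] [ 90.9 132. ] yaw -1.68 F [ 0.1 -1.1 -0.6] [ 0.02 -0.1   0.  ] 20.95
```

View pics/w3.png

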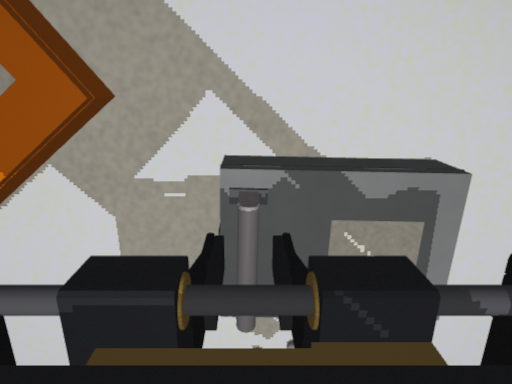

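The box at (345,230) sits flat with its bar (247,260) between the pads. It is about 3 mm off the dock line with yaw -1.7°. I'll regrip it aligned with the dock and push forward to the mouth.

Call:
step_arm:
  commands: "0 0 0 0.05 0 0 0;0 0 0 0 0 0 0;0 0 0 0 0 0 0;0 0 0 0 0 0 0;0 0.15 0.3 0 0 0 0;0 0.15 0.8 0 0 0 0;0 0 1 0 0 0 0;0 0 1 0 0 0 0"
  force: 30

```text
clock: 21.8
ee_pos: [0.4472, -0.2972, 0.2242]
orientation: [-3.137, -0.001, 1.563]
force: [-9.9, 0.2, 6.4]
opening: 0.104
grip_force: 30.0
```

Call:
step_arm:
  commands: "0 0 1 0 0 0 0;0 0 1 0 0 0 0;0 0 0.4 0 0 0 0;0 0 0 0 0 0 0"

```text
clock: 22.2
ee_pos: [0.4719, -0.2973, 0.2242]
orientation: [-3.139, -0.0, 1.563]
force: [-4.1, 0.3, 3.8]
opening: 0.103
grip_force: 30.0
```

```bash
python3 lid.py
```

```text
g [ 0.4716 -0.2973  0.0607] tool yaw-90 -0.4300000000000068 lid c [ 535.5 -305.7] [159.5 147.8] yaw 6.49 F [-4.1  0.3  3.8] [ 0.    0.67 -0.03] 22.2
```

```bash
sed -i 's/abs(W\[...,2\]-.036)<.006)/abs(W[...,2]-.0385)<.0045)/' lid.py; python3 lid.py
```

```text
g [ 0.4716 -0.2973  0.0607] tool yaw-90 -0.4399999999999977 lid c [ 520.4 -298.9] [ 91.1 131.5] yaw -1.27 F [-4.5 -0.1  2.9] [-0.    0.67 -0.03] 22.25
```

Call:
step_arm:
  commands: "0 0 0.4 0 0 0 -0.7;0 0 0.8 -0.03 0 0 0;0 0 1 0 0 0 0;0 0 1 0 0 0 0;0 0 1 0 0 0 0;0 0 1 0 0 0 0;0 0 0.6 0 0 0 0;0 0 0 0 0 0 0"

```text
clock: 23.1
ee_pos: [0.5303, -0.297, 0.2243]
orientation: [-3.141, -0.0, 1.575]
force: [-2.1, -0.7, 0.9]
opening: 0.105
grip_force: 30.0
```

```bash
python3 lid.py
```

```text
g [ 0.5302 -0.2969  0.0608] tool yaw-90 0.2600000000000051 lid c [ 579.1 -299. ] [125.4 131.7] yaw -0.54 F [-2.1 -0.7  0.9] [-0.02  0.3   0.03] 23.1
```

Call:
step_arm:
  commands: "0 0 0.4 0 0 0 0;0 -0.01 0.7 0 0 0 0;0 -0.01 0.7 0 0 0 0;0 -0.01 0.7 0 0 0 0;0 -0.01 0.7 0 0 0 0;0 -0.01 0.7 0 0 0 0;0 -0.01 0.6 0 0 0 0;0 0 0.3 0 0 0 0"

```text
clock: 23.95
ee_pos: [0.5775, -0.2975, 0.2242]
orientation: [-3.139, -0.001, 1.575]
force: [-8.3, 0.6, 5.1]
opening: 0.104
grip_force: 30.0
```

Call:
step_arm:
  commands: "0 0 0.2 0 0 0 0;0 0 0.2 0 0 0 0;0 0 0.1 0 0 0 0"

```text
clock: 24.25
ee_pos: [0.5822, -0.2975, 0.2242]
orientation: [-3.138, -0.001, 1.575]
force: [-8.5, 0.5, 4.2]
opening: 0.104
grip_force: 30.0
```

```bash
python3 lid.py
```

```text
g [ 0.5816 -0.2974  0.0607] tool yaw-90 0.23999999999999488 lid c [ 630.5 -299.7] [125.4 131.6] yaw -0.25 F [-8.5  0.5  4.2] [-0.02  1.2  -0.02] 24.25
```

Call:
step_arm:
  commands: "0 0 0.15 0 0 0 0;0 0 0.15 0 0 0 0;0 0 0.1 0 0 0 0"

```text
clock: 24.6
ee_pos: [0.5861, -0.2975, 0.2242]
orientation: [-3.138, -0.001, 1.575]
force: [-8.8, 0.3, 3.9]
opening: 0.102
grip_force: 30.0
```

Call:
step_arm:
  commands: "0 0 0.1 0 0 0 0"

```text
clock: 24.7
ee_pos: [0.587, -0.2975, 0.2243]
orientation: [-3.138, -0.001, 1.575]
force: [-8.3, 0.3, 2.9]
opening: 0.099
grip_force: 30.0
```

Call:
step_arm:
  commands: "0 0 0.1 0 0 0 0"

```text
clock: 24.8
ee_pos: [0.588, -0.2975, 0.2242]
orientation: [-3.138, -0.001, 1.575]
force: [-7.1, -0.5, 3.2]
opening: 0.107
grip_force: 30.0
```

Call:
step_arm:
  commands: "0 0 0.05 0 0 0 0"

```text
clock: 24.9
ee_pos: [0.5886, -0.2975, 0.2243]
orientation: [-3.138, -0.001, 1.575]
force: [-7.7, 0.2, 3.2]
opening: 0.101
grip_force: 30.0
```

Call:
step_arm:
  commands: "0 0 0.08 0 0 0 0"

```text
clock: 25.0
ee_pos: [0.5893, -0.2975, 0.2243]
orientation: [-3.138, -0.001, 1.575]
force: [-8.5, 0.3, 4.1]
opening: 0.103
grip_force: 30.0
```

Call:
step_arm:
  commands: "0 0 0.08 0 0 0 0"

```text
clock: 25.1
ee_pos: [0.5899, -0.2975, 0.2243]
orientation: [-3.138, -0.001, 1.575]
force: [-10.6, -0.9, 5.2]
opening: 0.101
grip_force: 30.0
```

```bash
python3 lid.py
```

```text
g [ 0.5893 -0.2973  0.0608] tool yaw-90 0.23999999999999488 lid c [ 638.2 -299.2] [125.3 131.8] yaw -0.87 F [-10.6  -0.9   5.2] [-0.02  1.75 -0.03] 25.1
```

Call:
step_arm:
  commands: "0 0 0.05 0 0 0 0"

```text
clock: 25.25
ee_pos: [0.5901, -0.2975, 0.2243]
orientation: [-3.136, -0.001, 1.575]
force: [-12.1, 0.1, 7.8]
opening: 0.105
grip_force: 30.0
```

Call:
step_arm:
  commands: "0 0 0.05 0 0 0 0"

```text
clock: 25.35
ee_pos: [0.5903, -0.2976, 0.2242]
orientation: [-3.135, -0.001, 1.575]
force: [-14.5, 0.8, 7.8]
opening: 0.105
grip_force: 30.0
```

In contact with the stop. I'll ease the downward pressure, align the yaw with the dock and seat it gently.

Call:
step_arm:
  commands: "0 0 0 -0.04 0 0 0.5;0 0 0.05 0 0 0 0;0 0 0 0 0 0 0"

```text
clock: 25.65
ee_pos: [0.5905, -0.2975, 0.2242]
orientation: [-3.134, -0.002, 1.566]
force: [-14.4, -0.1, 5.5]
opening: 0.105
grip_force: 30.0
```

Call:
step_arm:
  commands: "0 0 0.05 0 0 0 0;0 0 0 0 0 0 0"

```text
clock: 25.85
ee_pos: [0.5907, -0.2975, 0.2242]
orientation: [-3.133, -0.002, 1.566]
force: [-15.2, 0.1, 7.9]
opening: 0.102
grip_force: 30.0
```

```bash
python3 lid.py
```

```text
g [ 0.5894 -0.2972  0.0608] tool yaw-90 -0.25 lid c [ 637.9 -299.5] [125.3 131.6] yaw -0.58 F [-15.2   0.1   7.9] [0.13 2.52 0.07] 25.85
```

Call:
step_arm:
  commands: "0 0 0 0 0 0 0;0 0 0 0 0 0 0"
  force: 6

```text
clock: 26.1
ee_pos: [0.5912, -0.2975, 0.2242]
orientation: [-3.135, -0.002, 1.566]
force: [-11.6, 0.3, 5.1]
opening: 0.13
grip_force: 6.0
```

Call:
step_arm:
  commands: "0.4 0 0 0 0 0 0;0.4 0 0 0 0 0 0;0.4 0 0 0 0 0 0;0.4 0 0 -1 0 0 0;0.4 0 0 -2 0 0 0;0.4 0 0 -4 0 0 0;0.4 0 0 -4 0 0 0;0.4 4 0 -2 0 0 0"

```text
clock: 26.9
ee_pos: [0.5942, -0.261, 0.3611]
orientation: [3.134, 0.006, 1.562]
force: [0.2, -0.0, 0.8]
opening: 0.399
grip_force: 0.0
```

Call:
step_arm:
  commands: "0.4 4 2 0 0 0 0;0.4 2 3 0 0 0 0;0.4 0 0 0 0 0 0;0.4 0 0 0 0 0 0"

```text
clock: 27.3
ee_pos: [0.6442, -0.1969, 0.3556]
orientation: [3.141, 0.001, 1.568]
force: [-0.5, -0.2, -0.7]
opening: 0.4
grip_force: 0.0
```

```bash
python3 - <<'E'
from workcell import robot
from h import *
s,c=grab(robot); W=world(c); cv2.imwrite("pics/w4.png",c["pixels"][:,:,::-1]); print(s["clock"],s["force"].round(1))
m=(W[...,0]>.5)&(W[...,0]<.75)&(abs(W[...,1]+.299)<.08)
L=W[m&(abs(W[...,2]-.0385)<.0045)]; r=cv2.minAreaRect((L[:,:2]*1000).astype(np.float32)); print("lid",r)
for y in (-.335,-.32,-.3,-.28,-.265):
    q=W[m&(abs(W[...,1]-y)<.004)]; a=q[(abs(q[:,2]-.038)<.004)]; b=q[(q[:,2]>.022)&(q[:,2]<.032)&(q[:,0]>.69)]
    print(y,"lid end",np.percentile(a[:,0],[1,99]).round(4),"stop",np.percentile(b[:,0],[2,98]).round(4) if len(b) else None)
c=robot.capture("top"); cv2.imwrite("pics/top1.png",c["pixels"][:,:,::-1]); W=world(c)
m=((W[...,2]>.02)&(W[...,2]<.15)).astype(np.uint8); m[:95]=0;m[230:]=0;m[:,:105]=0;m[:,300:]=0
n,l,st,ce=cv2.connectedComponentsWithStats(m)
for i in range(1,n):
    if st[i,4]<30: continue
    P=W[l==i]; print(ce[i].round(1),P[:,:2].mean(0).round(4),st[i,4])
E
```

```text
27.3 [-0.5 -0.2 -0.7]
lid ((638.0614624023438, -299.4957275390625), (125.13264465332031, 130.07398986816406), 89.63957214355469)Traceback (most recent call last):
  File "<stdin>", line 8, in <module>
    return _quantile_unchecked(
        a, q, axis, out, overwrite_input, method, keepdims, weights)
    return _ureduce(a,
                    func=_quantile_ureduce_func,
    ...<5 lines>...
                    overwrite_input=overwrite_input,
                    method=method)
    r = func(a, **kwargs)
    result = _quantile(arr,
                       quantiles=q,
    ...<2 lines>...
                       out=out,
                       weights=wgt)
    slices_having_nans = np.isnan(arr[-1, ...])
                                  ~~~^^^^^^^^^
IndexError: index -1 is out of bounds for axis 0 with size 0
```

View pics/w4.png

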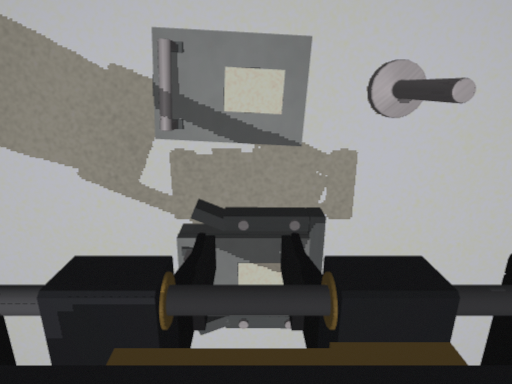

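The box is in the dock at (250,260), but the fingers partly hide the stop end. I'll back off further in +y to see it clear.

Call:
step_arm:
  commands: "0.4 4 0 -1 0 0 0;0.4 4 0 -1 0 0 0;0.4 2 0 -1 0 0 0;0.4 0 0 0 0 0 0;0.4 0 0 0 0 0 0"

```text
clock: 27.85
ee_pos: [0.644, -0.0985, 0.3856]
orientation: [3.141, 0.001, 1.566]
force: [0.0, -0.4, 0.2]
opening: 0.401
grip_force: 0.0
```

```bash
python3 - <<'E'
from workcell import robot
from h import *
s,c=grab(robot); W=world(c); cv2.imwrite("pics/w5.png",c["pixels"][:,:,::-1]); print(s["clock"])
m=(W[...,0]>.5)&(W[...,0]<.75)&(abs(W[...,1]+.299)<.08)
pc=lambda q:np.percentile(q[:,0],[1,99]).round(4) if len(q)>5 else None
for y in (-.335,-.32,-.3,-.28,-.265):
    q=W[m&(abs(W[...,1]-y)<.004)]
    print(y,len(q),"lid",pc(q[abs(q[:,2]-.038)<.004]),"stop",pc(q[(q[:,2]>.022)&(q[:,2]<.032)&(q[:,0]>.69)]))
np.savez("top1.npz",**robot.capture("top"))
for f in("top0","top1"):
    W=world(np.load(f+".npz"))
    m=((W[...,2]>.02)&(W[...,2]<.15)).astype(np.uint8); m[:95]=0;m[230:]=0;m[:,:105]=0;m[:,312:]=0
    n,l,st,ce=cv2.connectedComponentsWithStats(m)
    print(f,[(ce[i].round(1).tolist(),W[l==i][:,:2].mean(0).round(4).tolist()) for i in range(1,n) if st[i,4]>30])
E
```

```text
27.85
-0.335 0 lid None stop None
-0.32 23 lid None stop [0.7054 0.713 ]
-0.3 551 lid [0.5774 0.7012] stop [0.7044 0.7085]
-0.28 542 lid [0.5939 0.6908] stop None
-0.265 148 lid [0.5959 0.6881] stop None
top0 [([287.4, 119.2], [0.7802, -0.1148]), ([243.3, 125.5], [0.7667, 0.0501]), ([135.2, 154.2], [0.6699, 0.4653]), ([180.0, 160.2], [0.6432, 0.2941]), ([287.9, 161.8], [0.6283, -0.115]), ([228.4, 163.0], [0.6285, 0.1097])]
top1 [([243.3, 125.5], [0.7666, 0.0502]), ([135.2, 154.1], [0.6701, 0.4654]), ([228.4, 163.1], [0.6283, 0.1097]), ([286.7, 175.8], [0.5745, -0.1089])]
```

View pics/w5.png

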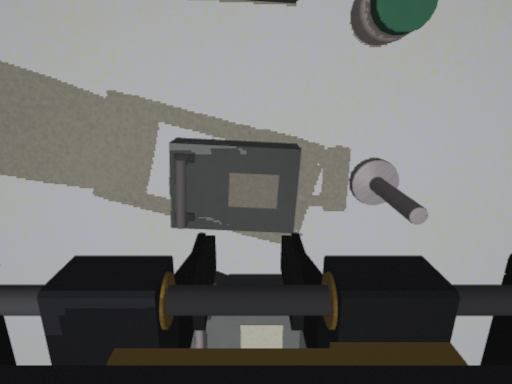

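The box is hidden behind the fingers from this side. I'll use the earlier good vantage at about (0.50,-0.27).

Call:
step_arm:
  commands: "0.4 -3 -2 0 0 0 0;0.4 -3 -2.5 0 0 0 0;0.4 -3 -2.5 0 0 0 0;0.4 -3 -2.5 0 0 0 0;0.4 -3 -2.5 0 0 0 0;0.4 -2 -2 0 0 0 0;0.4 0 0 0 0 0 0;0.4 0 0 0 0 0 0"

```text
clock: 28.75
ee_pos: [0.5027, -0.2684, 0.3846]
orientation: [-3.141, -0.001, 1.563]
force: [-1.1, 0.4, -0.1]
opening: 0.399
grip_force: 0.0
```

```bash
python3 - <<'E'
from workcell import robot
from h import *
s,c=grab(robot); W=world(c); cv2.imwrite("pics/w6.png",c["pixels"][:,:,::-1]); print(s["clock"],s["ee_pos"])
m=(W[...,0]>.5)&(W[...,0]<.75)&(abs(W[...,1]+.299)<.08)
pc=lambda q:np.percentile(q[:,0],[1,99]).round(4) if len(q)>5 else None
for y in (-.335,-.32,-.3,-.28,-.265):
    q=W[m&(abs(W[...,1]-y)<.004)]
    print(y,len(q),"lid",pc(q[abs(q[:,2]-.038)<.004]),"stop",pc(q[(q[:,2]>.022)&(q[:,2]<.032)&(q[:,0]>.69)]),"floor",(q[(q[:,0]>.69)&(q[:,0]<.71),2]<.02).sum())
E
```

```text
28.75 [ 0.50265189 -0.26842989  0.38458399]
-0.335 1328 lid [0.5736 0.7018] stop [0.7076 0.7185] floor 0
-0.32 1473 lid [0.5732 0.7015] stop [0.7079 0.7187] floor 0
-0.3 1552 lid [0.5728 0.7016] stop [0.708  0.7187] floor 0
-0.28 1763 lid [0.5737 0.7019] stop [0.7079 0.7192] floor 0
-0.265 2691 lid [0.574  0.7019] stop [0.7083 0.7188] floor 0
```

View pics/w6.png

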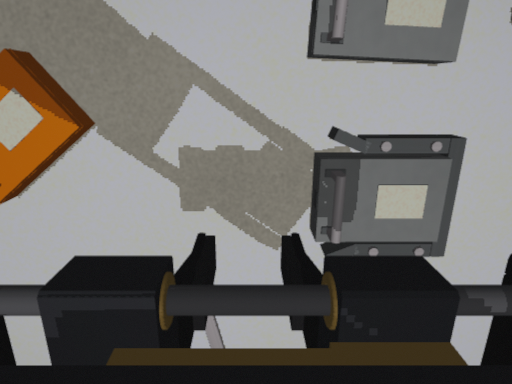

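The box at (383,198) sits squarely between the rails, its far end flush with the stop across the full width (lid end 0.7018, stop face about 0.7025). The right-hand light box still stands at (390,25), and the arm is clear.

```bash
python3 -c "
from workcell import robot
print(robot.hand_in())"
```

```text
the job is handed in; nothing more can be done
None
```

I found the heavy box (leftmost of the three grey ones, about 6.3 N at the handle against about 2.2 N for the others), slid it flat into the dock against the stop, let go, and handed the job in at about 29 s; no verdict was returned.

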